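# Lock the filter cover with the T-handle fork key

## Task

One of the two quarter-turn lock screws at the bottom of the deep collars on the filter housing is still loose: its flat tang does not yet stand square across the housing. Take the T-handle key off its bracket, fit its fork over that tang and turn it clockwise (seen from above) until it comes up against its stop, then hang the key back on the bracket as it was, its bar across both arms. Leave the screw that is already locked, and the other things on the bench, alone.

Things in the scene. Friction and masses are not known exactly. Their poses are not given: they have to be found in the camera images.
- key: Steel T-handle fork key, 0.35 kg, 138 mm tall, hanging upright. Origin: centre of the fork's lower end; z up the shank, y along the T-bar. Bar 130 long (y), 14 thick (x), 18 mm high, underside 120 mm above the origin. Shank 14 mm dia. Fork: two prongs 36 long, 7 thick; slot between them 15 mm wide, 16 mm deep, runs along y, parallel to the bar; crown 42 mm dia above. Fits a tang either way round.
- key_bar (a point): Centre of the key's T-bar (the place to grip it, across its 14 mm thickness), axes as key.
- housing: Filter housing fixed to the bench, stainless, 130 mm (x) by 220 mm (y) by 40 mm high, with short pipe stubs at both ends along its y axis. Origin at the centre of its underside, z up. Two collars stand on its top, at y = +60 and -60 mm.
- tang_a (a point): Top centre of the LOOSE screw's tang, a brass bar 34 mm long (this point's y), 7 thick (x), 18 high, z up; turns with the screw. 67 mm above the bench, 29 mm below the rim of its collar (outside 76, inside 60 mm dia). Which collar it is in varies. With the fork fully down the key's origin is 16 mm below this point.
- tang_b (a point): The same point of the other lock screw, already locked: its tang stands square across the housing, along the housing's x axis. Leave it alone.
- screw_a (a joint): Angle of the loose screw in rad, grows clockwise seen from above: 0 = tang along the housing's y axis, 1.571 = square across it, at a hard stop (locked). Starts between 0.35 and 0.7. Stays where it is left; friction 0.12 N m. The fork has about 0.24 rad of play either way on the tang before it bears, so turn the key that much further.
- screw_b (a joint): Angle of the locked screw, in the same way; starts at or within 0.05 of its stop at 1.571.
- bracket: Steel bracket fixed to the bench, origin at the underside, z up; base plate 140 x 130 x 12 mm. Two level arms along x (-50 to +50 mm), 14 mm wide, centred at y = +40 and -40 mm, tops 150 mm high, with 8 mm end lips. Posts under the arms at x = +44 mm, cross bar between them 60 mm up; else the 66 mm gap between the arms is open, also from above. The key's fork passes through it from above.
- rest (a point): On the bracket, midway between the two arms at the height of their top faces (150 mm above the bench), axes as bracket. The hanging key's bar centre is 9 mm above it.
- bottle: Amber glass bottle, 60 mm diameter, 150 mm tall, origin at the centre of its underside. Bystander.
- beaker: Stainless beaker, 84 mm diameter, 90 mm tall, origin at the centre of its underside. Bystander.
- ferrule: Stainless flanged spool, 64 mm diameter, 62 mm tall, origin at the centre of its underside. Bystander.
Not all that is in view belongs to the job. Leave any green or turquoise look-alike of the key alone.

How it is judged:
On the way, in this order (a step that is already met when the one before it is completed fails the run):
1. the key's fork is down over the loose screw's tang, the screw not yet turned home (z of key in the frame of tang_a between -0.024 and -0.009 m and horizontal distance between key and tang_a below 0.01 m and angle between key's own z axis and vertical below 0.2 rad and value of joint screw_a below 1.2 rad), for 0.1 s.
2. with the key on the tang, the loose screw is turned to its stop (z of key in the frame of tang_a between -0.024 and -0.009 m and horizontal distance between key and tang_a below 0.01 m and angle between key's own z axis and vertical below 0.2 rad and value of joint screw_a above 1.45 rad), for 0.1 s.
At the end, for the whole second after the job is handed in: Both screws over 1.42 rad; key at rest on both bracket arms: bar centre 4 to 14 mm above their tops, within 45 mm horizontally of the bracket's middle and 0.4 rad of square across the arms, shank upright within 0.12 rad; bottle, beaker and ferrule upright within 0.2 rad (value of joint each of screw_a, screw_b above 1.42 rad and horizontal distance between key_bar and rest below 0.045 m and z of key_bar in the frame of rest between 0.004 and 0.014 m and angle between key's own z axis and vertical below 0.12 rad and angle between the y axis of key and the y axis of bracket, either way round below 0.4 rad and linear speed of key below 0.02 m/s and angle between each of bottle, beaker, ferrule's own z axis and vertical below 0.2 rad); the robot touches nothing.
It fails at once if the locked screw is turned back (below 1.35 rad) (value of joint screw_b below 1.35 rad).
It fails at once if the bottle is pushed more than 30 mm (distance of bottle from where it was at the start of the episode above 0.03 m).
It fails at once if the beaker is pushed more than 30 mm (distance of beaker from where it was at the start of the episode above 0.03 m).
It fails at once if the ferrule is pushed more than 30 mm (distance of ferrule from where it was at the start of the episode above 0.03 m).
It also fails if it takes over 56 s, if anything falls off the work surface, if the arm or the gripper's body presses on something with over 40 N, if the wrist force passes 120 N, or if a joint passes its speed limit or range.

## Robot

A 7-joint arm with a two-finger parallel gripper is mounted at the origin on the work surface. World frame = base frame: x ahead of the robot, y to its left, z up, the work surface at z = 0. Lengths are in m, angles in rad, forces in N, time in s.
With the tool pointing down it reaches from about 0.4 to 0.85 m from the base axis. Payload 4.5 kg.
Tool frame: the origin (TCP) lies on the centre line of the jaws, within the pads' length; the fingertips stand 25 mm ahead of it and the grasp point (between the pads) lies 6 mm ahead of it; z points along the fingers, y is the direction in which the jaws open and shut (so a half turn about z gives the same grasp; the last joint's range is limited). The gripper opens to 88 mm and grips with 3 to 60 N. Pads are 18 mm wide; open, the fingers measure 123 mm over their backs; the gripper's body (75 mm by 187 mm) begins 45 mm behind the grasp point.
Start: joints at [-1.22, 0.689, -0.195, 1.565, 0.157, 0.902, -0.215], TCP at [0.195, 0.594, 0.264] pointing down, gripper open.
Joint ranges: [-3.01, 3.01], [-0.46, 2.08], [-1.47, 1.51], [0.13, 2.56], [-1, 4.14], [0.04, 2.09], [-2.66, 2.66]. Speed limits (rad/s): [2.57, 2.57, 3.14, 3.14, 3.14, 3.14, 3.14].

## Interface

Orientations are given as a unit quaternion [x, y, z, w].
In Python, from plant import r, eyes gives the robot as it stands.
- The arm moves only by the tool servo_tool, never from a script. Its argument "deltas" is a list of rows, each an object of numbers: "dx", "dy", "dz": the shift along the tool's x, y, z in units of 60 mm (1.0 is 60 mm); "ax", "ay", "az": the turn, a rotation vector about the tool's x, y, z in units of 6 degrees (1.0 is 6 degrees); "hand": the finger opening in mm, from 0 to 88.1. A call has 1 to 10 rows; each row is the pose to reach, as a shift and turn from the pose commanded when the call began, along the tool's axes at that moment; what a row does not reach only later rows make up. A row lasts 1/8 s, in which the tool goes at most 62.5 mm and 10.7 degrees, less where a joint would pass 70% of its speed; a pose out of reach is approached as far as the arm can. A call with a gripper value outside its range is refused whole. The fingers move at their own pace and stop on an object; "newtons" is the grip in N (left out, the last holds). Time passes only in rows, so rows that repeat a pose let the fingers close. It gives the time, the measured TCP pose, the force and the opening at its end, in the units of the state.
- r.get_state(): the state, without advancing time (a new reading comes with each control period).
- eyes.snapshot(name): name is "side" or "top"; returns (picture, depth): 420x560x3 uint8, red, green, blue; 420x560 float32, m along the optical axis (not along the pixel's ray), 0 where there is no reading.
- eyes.camera_model(name): a dict with "fx", "fy", "cx", "cy" (pixels), "k1" (the pictures are not rectified: a ray, as slopes to the right and down, at radius r is drawn at 1 + k1 r^2 times it, then the intrinsics apply), "pose" (4x4, takes a point from camera to world coordinates). Camera axes: x right, y up, looking along -z (the intrinsics and any distortion apply to the point x, -y, -z); pixel columns grow to the right and rows downward; lengths in m; the calibration is good to about 2 mm. A picture is of the moment at which its call begins. camera_model takes no time and is no camera call.
- r.finish_job(): hands the job in, once; it reports no verdict.
The state is a dict: "clock": time; "q": joint angles; "qd": joint speeds; "joint_torque": joint torques, N m; "tool_pos": TCP position; "eef_rot": TCP orientation; "contact_force": force on the tool from outside, world axes, zero at the start; "moment": the same for the moment, N m; "opening": opening from 0.0 (shut) to 1.0 (fully open).
Only numpy, scipy, OpenCV 4.12 (cv2) and the standard library are available. Lean on these libraries where they do the work, as an engineer would, in place of code of your own. Each camera call takes 0.05 s, during which the arm holds its last target.

## Working session

There is one attempt and no reset: what is moved stays moved. The work goes in short steps, Python scripts to look and compute and a tool call to move; the robot and the scene stay as the last step left them, time stands still between calls to the robot, and variables do not carry over. Pictures are saved under pics/ and viewed, and the job is handed in when it is done.

Besides the shell and the picture viewer there is one more tool, called after "Request:" by a JSON object that holds its "fn" and its "kwargs", one argument or row to a line. servo_tool: Moves the arm, as the interface text tells. Its arguments: {"type":"object","properties":{"deltas":{"type":"array","items":{"type":"object","properties":{"dx":{"type":"number"},"dy":{"type":"number"},"dz":{"type":"number"},"ax":{"type":"number"},"ay":{"type":"number"},"az":{"type":"number"},"hand":{"type":"number"}}}},"newtons":{"type":"number"}},"required":["deltas"]}

```bash
ls; mkdir -p pics; python3 - <<'E'
from plant import r, eyes
import cv2,numpy as np
s=r.get_state();print({k:np.round(v,3).tolist() for k,v in s.items()})
for n in("side","top"):
    p,d=eyes.snapshot(n);cv2.imwrite(f"pics/{n}0.png",p[:,:,::-1]);np.save(f"pics/{n}0.npy",d);np.save(f"pics/{n}0rgb.npy",p)
    m=eyes.camera_model(n);print(n,{k:np.round(v,3).tolist() for k,v in m.items()},d.min(),d.max(),(d==0).mean())
E
```

```text
pics
{'clock': 0.0, 'q': [-1.22, 0.69, -0.195, 1.566, 0.157, 0.903, -0.215], 'qd': [-0.001, 0.0, 0.001, 0.001, 0.0, -0.001, -0.0], 'joint_torque': [0.001, -52.755, -1.267, -15.343, -0.053, 0.007, 0.0], 'tool_pos': [0.195, 0.593, 0.263], 'eef_rot': [0.158, 0.987, -0.001, -0.0], 'contact_force': [-0.041, 0.535, -1.016], 'moment': [-0.032, 0.057, -0.024], 'opening': 1.0}
side {'fx': 464.453, 'fy': 464.453, 'cx': 284.26, 'cy': 208.517, 'k1': -0.128, 'pose': [[0.965, 0.136, -0.224, 0.41], [-0.261, 0.56, -0.786, -0.689], [0.019, 0.817, 0.576, 0.619], [0.0, 0.0, 0.0, 1.0]]} 0.0 3.4065683 0.003949829931972789
top {'fx': 536.445, 'fy': 536.445, 'cx': 289.982, 'cy': 198.441, 'k1': 0.07, 'pose': [[0.011, 0.993, -0.117, 0.449], [-1.0, 0.01, -0.016, -0.045], [-0.014, 0.117, 0.993, 1.157], [0.0, 0.0, 0.0, 1.0]]} 0.0 2.037642 0.004000850340136054
```

View pics/side0.png

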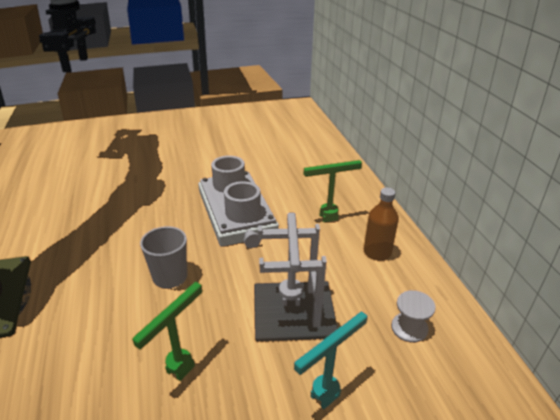

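View pics/top0.png

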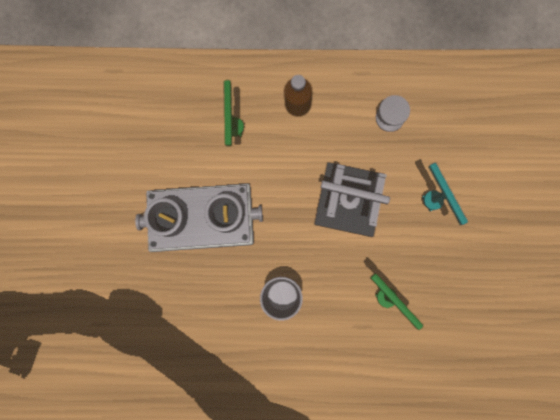

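The side view shows the bracket with the key at about (292,240) and the collars at (228,170) and (242,200). In the top view the loose tang is slanted at about (167,217), and the locked one is at (225,213). The key bar runs from (322,186) to (388,200). Next I'll zoom in and measure.

```bash
cat > h.py <<'E'
import numpy as np,cv2
from plant import r,eyes
def rays(n,uv):
    m=eyes.camera_model(n);uv=np.atleast_2d(np.float64(uv))
    d=np.c_[(uv[:,0]-m["cx"])/m["fx"],(uv[:,1]-m["cy"])/m["fy"]];s=d.copy()
    for _ in range(20): s=d/(1+m["k1"]*(s**2).sum(1,keepdims=True))
    P=np.array(m["pose"]);v=np.c_[s[:,0],-s[:,1],-np.ones(len(s))]
    return P[:3,3],v@P[:3,:3].T
def plane(n,uv,z):
    o,v=rays(n,uv);return o+v*((z-o[2])/v[:,2])[:,None]
def cloud(n,d):
    h,w=d.shape;u,v=np.meshgrid(np.arange(w),np.arange(h))
    o,R=rays(n,np.c_[u.ravel(),v.ravel()]);return (o+R*d.ravel()[:,None]).reshape(h,w,3)
def proj(n,p):
    m=eyes.camera_model(n);P=np.array(m["pose"]);q=(np.atleast_2d(p)-P[:3,3])@P[:3,:3]
    s=np.c_[q[:,0],-q[:,1]]/-q[:,2:];s=s*(1+m["k1"]*(s**2).sum(1,keepdims=True))
    return s*[m["fx"],m["fy"]]+[m["cx"],m["cy"]]
E
python3 - <<'E'
from h import *
t=cv2.imread("pics/top0.png");s=cv2.imread("pics/side0.png")
cv2.imwrite("pics/topz1.png",cv2.resize(t[150:270,130:270],None,fx=5,fy=5,interpolation=cv2.INTER_CUBIC))
cv2.imwrite("pics/topz2.png",cv2.resize(t[150:250,300:400],None,fx=6,fy=6,interpolation=cv2.INTER_CUBIC))
cv2.imwrite("pics/sidez.png",cv2.resize(s[200:350,240:350],None,fx=4,fy=4,interpolation=cv2.INTER_CUBIC))
d=np.load("pics/top0.npy");C=cloud("top",d)
# brass mask
hsv=cv2.cvtColor(t,cv2.COLOR_BGR2HSV)
for x0,x1 in((150,190),(205,245)):
    c=hsv[195:235,x0:x1];m=(c[...,1]>130)&(c[...,2]>70);vv,uu=np.nonzero(m);uv=np.c_[uu+x0,vv+195]
    p=plane("top",uv,.067);mu=p[:,:2].mean(0);w,V=np.linalg.eigh(np.cov((p[:,:2]).T));print(len(uv),uv.mean(0),mu,V[:,1],np.degrees(np.arctan2(V[1,1],V[0,1])), np.ptp((p[:,:2]-mu)@V,axis=0),C[uv[:,1],uv[:,0],2].round(3)[:40:4])
# bar by depth
R=C[160:240,310:395]; z=R[...,2];
m=(z>.158)&(z<.178);p=R[m];print(len(p),p.mean(0))
mu=p[:,:2].mean(0);w,V=np.linalg.eigh(np.cov(p[:,:2].T));print(V[:,1],np.ptp((p[:,:2]-mu)@V,axis=0))
m=(z>.140)&(z<.154);print(m.sum(),R[m].mean(0))
for a,b in((190,230),):
    pass
Hc=C[180:260,140:260];z=Hc[...,2];print(np.histogram(z,bins=np.arange(-.01,.12,.01)))
E
```

```text
49 [166.34693878 217.3877551 ] [0.53617543 0.22328627] [0.39467057 0.91882269] 66.75457031270723 [0.00635019 0.03225126] [0.064 0.064 0.068 0.068 0.069 0.067 0.064 0.066 0.066 0.066]
53 [225.16981132 213.77358491] [0.54469684 0.10380285] [-0.99588884 -0.09058379] -174.802807155128 [0.00694479 0.03115374] [0.068 0.065 0.066 0.062 0.066 0.069 0.066 0.065 0.06  0.068]
592 [ 0.57899799 -0.15023008  0.16606665]
[0.23273631 0.97253988] [0.1015788  0.13045753]
644 [ 0.57303191 -0.15292788  0.14884224]
(array([1891, 1100,   47,  616, 2275, 1951,  282,  244,  139,  128,  879,
          1]), array([-0.01,  0.  ,  0.01,  0.02,  0.03,  0.04,  0.05,  0.06,  0.07,
        0.08,  0.09,  0.1 ,  0.11]))
```

View pics/topz1.png

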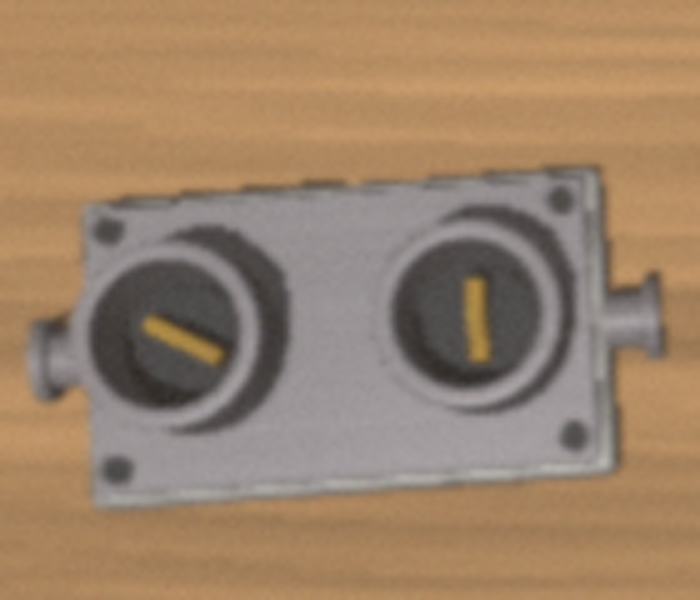

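View pics/topz2.png

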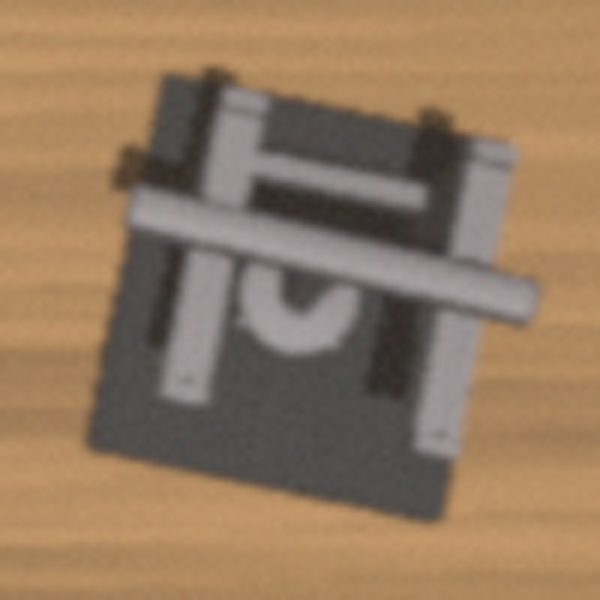

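View pics/sidez.png

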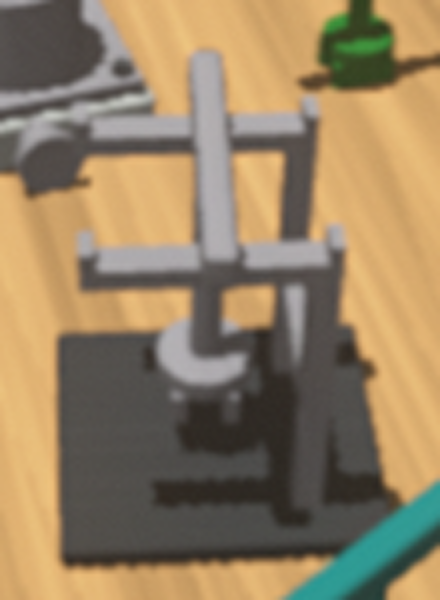

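The zooms show the loose tang slanted in the left collar, with the locked one square. The key's bar runs across both arms, and the fork ring is below it at about (348,200). Now to refine the bar and bracket axes.

```bash
python3 - <<'E'
from h import *
d=np.load("pics/top0.npy");C=cloud("top",d);z=C[...,2]
t=cv2.imread("pics/top0.png")
m=np.zeros(z.shape,np.uint8);m[165:215,312:398]=(z[165:215,312:398]>.1595)
n,l,st,_=cv2.connectedComponentsWithStats(m,connectivity=8);i=1+np.argmax(st[1:,4]);
vv,uu=np.nonzero(l==i);p=plane("top",np.c_[uu,vv],.168)[:,:2];mu=p.mean(0);w,V=np.linalg.eigh(np.cov(p.T))
q=(p-mu)@V;mid=(q.max(0)+q.min(0))/2
print(st[i],mu,mu+V@mid,V[:,1],np.degrees(np.arctan2(*V[::-1,1]))%180,np.ptp(q,axis=0))
# hand-picked from zoom: bar ends, arm ends (scale 6)
f=lambda a:(np.array(a)+.5)/6-.5+[300,150]
b=plane("top",f([[133,208],[532,298]]),.168);print(b.mean(0),np.linalg.norm(b[0]-b[1]),np.degrees(np.arctan2(*(b[0]-b[1])[1::-1])))
a=plane("top",f([[186,388],[248,108],[439,440],[492,158]]),.150);print(a,a.mean(0))
for i,j in((0,1),(2,3)):e=a[j]-a[i];print(np.degrees(np.arctan2(e[1],e[0])),np.linalg.norm(e))
bp=plane("top",f([[168,75],[518,150],[440,520],[90,448]]),.012);print(bp.mean(0))
f=lambda a:(np.array(a)+.5)/5-.5+[130,150]
c=plane("top",f([[168,334],[476,316]]),.096);print("collars",c)
# side view: bar top ends
f=lambda a:(np.array(a)+.5)/4-.5+[240,200]
s=plane("side",f([[206,55],[220,258]]),.168);print("side bar",s,s.mean(0))
S=np.load("pics/side0.npy");Cs=cloud("side",S);u=Cs[205:270,280:305].reshape(-1,3);k=u[(u[:,2]>.162)&(u[:,2]<.175)];print(len(k),k.mean(0),np.ptp(k,axis=0))
E
```

```text
[320 181  70  23 546] [ 0.57894277 -0.14976629] [ 0.57846441 -0.14968828] [0.22705754 0.97388135] 76.87610164150914 [0.01552892 0.13048069]
[ 0.57928001 -0.14985355  0.168     ] 0.12564858044021232 77.639684732424
[[ 0.5384974  -0.10611911  0.15      ]
 [ 0.62763532 -0.12546492  0.15      ]
 [ 0.5230488  -0.18494349  0.15      ]
 [ 0.6122624  -0.20214517  0.15      ]] [ 0.57536098 -0.15466817  0.15      ]
-12.245134437711194 0.09121309099554915
-10.913527842067747 0.09085683884967775
[ 0.58383958 -0.15630955  0.012     ]
collars [[0.53576276 0.22243433 0.096     ]
 [0.54407591 0.10062322 0.096     ]]
side bar [[ 0.59304455 -0.09018439  0.168     ]
 [ 0.56377829 -0.21187974  0.168     ]] [ 0.57841142 -0.15103207  0.168     ]
500 [ 0.57694467 -0.15813877  0.16796993] [0.0406632  0.12677417 0.00864038]
```

```bash
cat >> h.py <<'E'
from scipy.spatial.transform import Rotation as Ro
def go(p,yaw,base=None):
    """yaw: world angle (deg) of tool y (jaws). base: assumed (pos,quat) commanded; prints units"""
    s=r.get_state();P=np.array(s["tool_pos"]);R=Ro.from_quat(s["eef_rot"])
    y=np.radians(yaw);Y=np.array([np.cos(y),np.sin(y),0]);Z=np.array([0,0,-1.]);T=Ro.from_matrix(np.c_[np.cross(Y,Z),Y,Z])
    d=R.inv().apply(np.array(p)-P)/.06;a=np.degrees((R.inv()*T).as_rotvec())/6
    f=R.apply([0,1,0]);print("t",round(s["clock"],2),"pos",np.round(P,4),"yaw",round(np.degrees(np.arctan2(f[1],f[0])),2),"tilt",round(np.degrees(np.arccos(-R.apply([0,0,1])[2])),2),"q",np.round(s["q"],2),"F",np.round(s["contact_force"],1),"M",np.round(s["moment"],2),"op",round(s["opening"]*88.1,1))
    print("d",np.round(d,3),"a",np.round(a,3))
E
python3 -c "
from h import *
go([.579,-.15,.265],-13)"
```

```text
t 0.1 pos [0.1946 0.5934 0.263 ] yaw 71.85 tilt 0.09 q [-1.22  0.69 -0.19  1.57  0.16  0.9  -0.22] F [-0.8  0.4 -0.1] M [ 0.03  0.01 -0.06] op 88.2
d [-9.947 -9.778 -0.016] a [-1.2000e-02  1.3000e-02  1.4142e+01]
```

Request:
{"fn": "servo_tool", "kwargs": {
  "deltas": [
    {"dx": -0.7, "dy": -0.7, "az": 1, "hand": 60},
    {"dx": -1.4, "dy": -1.4, "az": 2, "hand": 60},
    {"dx": -2.1, "dy": -2.1, "az": 3, "hand": 60},
    {"dx": -2.8, "dy": -2.8, "az": 4, "hand": 60},
    {"dx": -3.5, "dy": -3.4, "az": 5, "hand": 60},
    {"dx": -4.2, "dy": -4.1, "az": 6, "hand": 60},
    {"dx": -4.9, "dy": -4.8, "az": 7, "hand": 60},
    {"dx": -5.6, "dy": -5.5, "az": 8, "hand": 60},
    {"dx": -6.3, "dy": -6.2, "az": 9, "hand": 60},
    {"dx": -7, "dy": -6.9, "az": 10, "hand": 60}
  ]
}}

```text
schema error: expected keys dx, dy, dz, ax, ay, az, hand
```

```bash
python3 -c "
from h import *
go([.579,-.15,.265],-13)"
```

```text
t 0.1 pos [0.1946 0.5934 0.263 ] yaw 71.85 tilt 0.09 q [-1.22  0.69 -0.19  1.57  0.16  0.9  -0.22] F [-0.8  0.4 -0.1] M [ 0.03  0.01 -0.06] op 88.2
d [-9.947 -9.778 -0.016] a [-1.2000e-02  1.3000e-02  1.4142e+01]
```

Request:
{"fn": "servo_tool", "kwargs": {
  "deltas": [
    {"dx": -0.7, "dy": -0.7, "dz": 0, "ax": 0, "ay": 0, "az": 1, "hand": 60},
    {"dx": -1.4, "dy": -1.4, "dz": 0, "ax": 0, "ay": 0, "az": 2, "hand": 60},
    {"dx": -2.1, "dy": -2.1, "dz": 0, "ax": 0, "ay": 0, "az": 3, "hand": 60},
    {"dx": -2.8, "dy": -2.8, "dz": 0, "ax": 0, "ay": 0, "az": 4, "hand": 60},
    {"dx": -3.5, "dy": -3.4, "dz": 0, "ax": 0, "ay": 0, "az": 5, "hand": 60},
    {"dx": -4.2, "dy": -4.1, "dz": 0, "ax": 0, "ay": 0, "az": 6, "hand": 60},
    {"dx": -4.9, "dy": -4.8, "dz": 0, "ax": 0, "ay": 0, "az": 7, "hand": 60},
    {"dx": -5.6, "dy": -5.5, "dz": 0, "ax": 0, "ay": 0, "az": 8, "hand": 60},
    {"dx": -6.3, "dy": -6.2, "dz": 0, "ax": 0, "ay": 0, "az": 9, "hand": 60},
    {"dx": -7, "dy": -6.9, "dz": 0, "ax": 0, "ay": 0, "az": 10, "hand": 60}
  ]
}}

```text
clock: 1.35
tool_pos: [0.4654, 0.068, 0.2636]
eef_rot: [0.632, 0.775, 0.0, -0.0]
contact_force: [0.2, 1.3, -0.1]
opening: 0.676
```

```bash
python3 -c "
from h import *
go([.579,-.15,.265],-13)"
```

```text
t 1.35 pos [0.4654 0.068  0.2636] yaw 11.67 tilt 0.02 q [-0.27  0.49  0.03  2.02 -0.03  0.63 -0.01] F [ 0.2  1.3 -0.1] M [ 0.01 -0.04 -0.01] op 59.5
d [-3.941  1.119 -0.024] a [-1.000e-03 -3.000e-03  4.112e+00]
```

Request:
{"fn": "servo_tool", "kwargs": {
  "deltas": [
    {"dx": -0.8, "dy": 0.2, "dz": 0, "ax": 0, "ay": 0, "az": 0.8, "hand": 60},
    {"dx": -1.6, "dy": 0.45, "dz": 0, "ax": 0, "ay": 0, "az": 1.6, "hand": 60},
    {"dx": -2.4, "dy": 0.7, "dz": 0, "ax": 0, "ay": 0, "az": 2.5, "hand": 60},
    {"dx": -3.2, "dy": 0.9, "dz": 0, "ax": 0, "ay": 0, "az": 3.3, "hand": 60},
    {"dx": -3.94, "dy": 1.12, "dz": 0, "ax": 0, "ay": 0, "az": 4.1, "hand": 60},
    {"dx": -3.94, "dy": 1.12, "dz": 0, "ax": 0, "ay": 0, "az": 4.1, "hand": 60},
    {"dx": -3.94, "dy": 1.12, "dz": 0, "ax": 0, "ay": 0, "az": 4.1, "hand": 60}
  ]
}}

```text
clock: 2.22
tool_pos: [0.5786, -0.1469, 0.2631]
eef_rot: [0.781, 0.625, -0.0, -0.001]
contact_force: [-0.6, 0.9, 0.9]
opening: 0.683
```

```bash
python3 -c "
from h import *
go([.579,-.15,.165],-13)
p,d=eyes.snapshot('side');cv2.imwrite('pics/s1.png',cv2.resize(p[130:350,190:400,::-1],None,fx=2.7,fy=2.7))"
```

```text
t 2.23 pos [ 0.5786 -0.1469  0.2631] yaw -12.69 tilt 0.12 q [ 0.09  0.65  0.14  1.66 -0.11  0.83  0.06] F [-0.6  0.9  0.9] M [-0.04  0.04  0.02] op 60.2
d [-0.051  0.022  1.635] a [-0.017 -0.009  0.052]
```

View pics/s1.png

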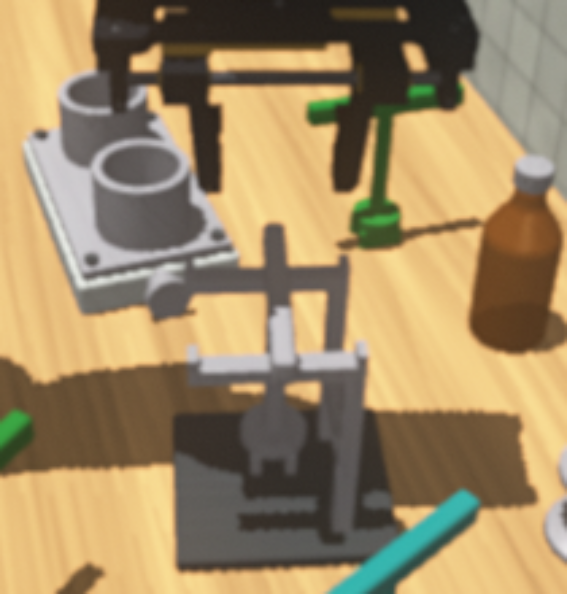

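The open fingers straddle the bar at about (275,240) in the zoom. Next: down to the bar, then grip.

Request:
{"fn": "servo_tool", "kwargs": {
  "deltas": [
    {"dx": -0.05, "dy": 0.02, "dz": 0.4, "ax": 0, "ay": 0, "az": 0.05, "hand": 60},
    {"dx": -0.05, "dy": 0.02, "dz": 0.8, "ax": 0, "ay": 0, "az": 0.05, "hand": 60},
    {"dx": -0.05, "dy": 0.02, "dz": 1.2, "ax": 0, "ay": 0, "az": 0.05, "hand": 60},
    {"dx": -0.05, "dy": 0.02, "dz": 1.45, "ax": 0, "ay": 0, "az": 0.05, "hand": 60},
    {"dx": -0.05, "dy": 0.02, "dz": 1.63, "ax": 0, "ay": 0, "az": 0.05, "hand": 60},
    {"dx": -0.05, "dy": 0.02, "dz": 1.63, "ax": 0, "ay": 0, "az": 0.05, "hand": 60},
    {"dx": -0.05, "dy": 0.02, "dz": 1.63, "ax": 0, "ay": 0, "az": 0.05, "hand": 60}
  ],
  "newtons": 20
}}

```text
clock: 3.15
tool_pos: [0.5801, -0.1511, 0.1665]
eef_rot: [0.783, 0.622, 0.0, 0.0]
contact_force: [0.0, -0.1, -0.2]
opening: 0.679
```

Request:
{"fn": "servo_tool", "kwargs": {
  "deltas": [
    {"dx": 0, "dy": 0, "dz": 0, "ax": 0, "ay": 0, "az": 0, "hand": 30},
    {"dx": 0, "dy": 0, "dz": 0, "ax": 0, "ay": 0, "az": 0, "hand": 20},
    {"dx": 0, "dy": 0, "dz": 0, "ax": 0, "ay": 0, "az": 0, "hand": 10},
    {"dx": 0, "dy": 0, "dz": 0, "ax": 0, "ay": 0, "az": 0, "hand": 5},
    {"dx": 0, "dy": 0, "dz": 0, "ax": 0, "ay": 0, "az": 0, "hand": 5},
    {"dx": 0, "dy": 0, "dz": 0, "ax": 0, "ay": 0, "az": 0, "hand": 5}
  ],
  "newtons": 50
}}

```text
clock: 3.9
tool_pos: [0.58, -0.1511, 0.1659]
eef_rot: [0.783, 0.622, 0.0, 0.0]
contact_force: [0.3, 0.1, -0.3]
opening: 0.154
```

```bash
python3 -c "
from h import *
go([.579,-.15,.305],-13)
p,d=eyes.snapshot('side');cv2.imwrite('pics/s2.png',cv2.resize(p[130:350,190:400,::-1],None,fx=2.7,fy=2.7))"
```

```text
t 3.9 pos [ 0.58   -0.1511  0.1659] yaw -13.05 tilt 0.04 q [ 0.12  0.79  0.11  1.74 -0.14  0.62  0.08] F [ 0.3  0.1 -0.3] M [-0.12 -0.07 -0.02] op 13.6
d [ 0.015 -0.018 -2.318] a [ 0.006 -0.001 -0.008]
```

View pics/s2.png

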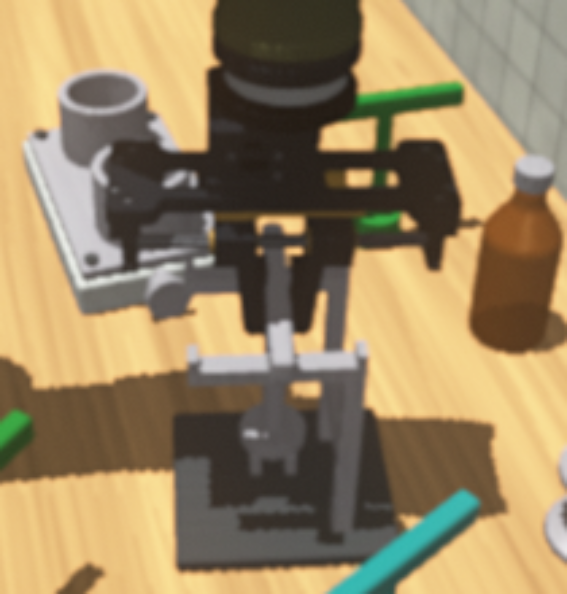

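The opening reads 13.6 mm, so the bar is held. Lifting straight up.

Request:
{"fn": "servo_tool", "kwargs": {
  "deltas": [
    {"dx": 0, "dy": 0, "dz": -0.2, "ax": 0, "ay": 0, "az": 0, "hand": 5},
    {"dx": 0, "dy": 0, "dz": -0.6, "ax": 0, "ay": 0, "az": 0, "hand": 5},
    {"dx": 0, "dy": 0, "dz": -1.0, "ax": 0, "ay": 0, "az": 0, "hand": 5},
    {"dx": 0, "dy": 0, "dz": -1.5, "ax": 0, "ay": 0, "az": 0, "hand": 5},
    {"dx": 0, "dy": 0, "dz": -2.0, "ax": 0, "ay": 0, "az": 0, "hand": 5},
    {"dx": 0, "dy": 0, "dz": -2.3, "ax": 0, "ay": 0, "az": 0, "hand": 5},
    {"dx": 0, "dy": 0, "dz": -2.5, "ax": 0, "ay": 0, "az": 0, "hand": 5},
    {"dx": 0, "dy": 0, "dz": -2.5, "ax": 0, "ay": 0, "az": 0, "hand": 5}
  ]
}}

```text
clock: 4.95
tool_pos: [0.5797, -0.1511, 0.3165]
eef_rot: [0.783, 0.622, 0.0, 0.0]
contact_force: [-0.1, 0.5, -3.5]
opening: 0.151
```

```bash
python3 -c "
from h import *
go([.536,.223,.316],-23)
for n in('side','top'):
  p,d=eyes.snapshot(n);cv2.imwrite('pics/%s3.png'%n,p[:,:,::-1])"
```

```text
t 4.95 pos [ 0.5797 -0.1511  0.3165] yaw -13.05 tilt 0.05 q [ 0.09  0.6   0.15  1.59 -0.11  0.96  0.05] F [-0.1  0.5 -3.5] M [-0.08  0.12 -0.01] op 13.3
d [ 5.91  -2.117  0.007] a [ 8.000e-03 -1.000e-03  1.659e+00]
```

View pics/side3.png

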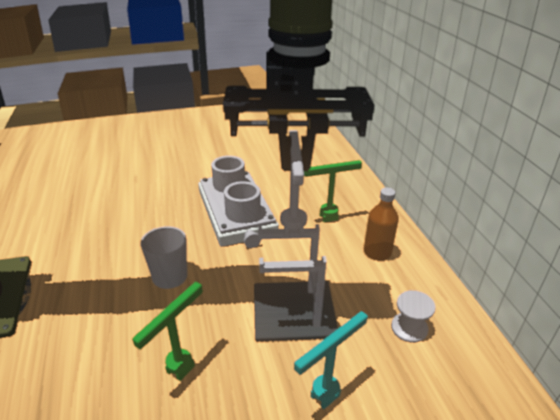

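The key hangs upright from the gripper, with its fork at about (293,218). Moving over the loose collar.

Request:
{"fn": "servo_tool", "kwargs": {
  "deltas": [
    {"dx": 0.5, "dy": -0.2, "dz": 0, "ax": 0, "ay": 0, "az": 0.2, "hand": 5},
    {"dx": 1.2, "dy": -0.4, "dz": 0, "ax": 0, "ay": 0, "az": 0.4, "hand": 5},
    {"dx": 2.0, "dy": -0.7, "dz": 0, "ax": 0, "ay": 0, "az": 0.6, "hand": 5},
    {"dx": 2.8, "dy": -1.0, "dz": 0, "ax": 0, "ay": 0, "az": 0.8, "hand": 5},
    {"dx": 3.6, "dy": -1.3, "dz": 0, "ax": 0, "ay": 0, "az": 1.0, "hand": 5},
    {"dx": 4.4, "dy": -1.6, "dz": 0, "ax": 0, "ay": 0, "az": 1.3, "hand": 5},
    {"dx": 5.1, "dy": -1.8, "dz": 0, "ax": 0, "ay": 0, "az": 1.5, "hand": 5},
    {"dx": 5.6, "dy": -2.0, "dz": 0, "ax": 0, "ay": 0, "az": 1.66, "hand": 5},
    {"dx": 5.91, "dy": -2.12, "dz": 0, "ax": 0, "ay": 0, "az": 1.66, "hand": 5},
    {"dx": 5.91, "dy": -2.12, "dz": 0, "ax": 0, "ay": 0, "az": 1.66, "hand": 5}
  ]
}}

```text
clock: 6.3
tool_pos: [0.5352, 0.2243, 0.3152]
eef_rot: [0.833, 0.553, -0.001, -0.0]
contact_force: [0.3, -0.6, -3.2]
opening: 0.149
```

Request:
{"fn": "servo_tool", "kwargs": {
  "deltas": [
    {"dx": 0, "dy": 0, "dz": 0, "ax": 0, "ay": 0, "az": 0, "hand": 5},
    {"dx": 0, "dy": 0, "dz": 0, "ax": 0, "ay": 0, "az": 0, "hand": 5}
  ]
}}

```text
clock: 6.55
tool_pos: [0.5363, 0.221, 0.316]
eef_rot: [0.835, 0.551, -0.0, 0.0]
contact_force: [0.2, 0.4, -3.9]
opening: 0.151
```

```bash
python3 -c "
from h import *
go([.536,.223,.241],-23)
for n in('side','top'):
  p,d=eyes.snapshot(n);cv2.imwrite('pics/%s4.png'%n,p[:,:,::-1])
  y,x=(60,150) if n=='side' else (130,80)
  cv2.imwrite('pics/%s4z.png'%n,cv2.resize(p[y:y+180,x:x+180,::-1],None,fx=3.3,fy=3.3))"
```

```text
t 6.55 pos [0.5363 0.221  0.316 ] yaw -23.18 tilt 0.06 q [-0.61  0.58  0.23  1.65 -0.15  0.93 -0.72] F [ 0.2  0.4 -3.9] M [-0.03  0.09 -0.01] op 13.3
d [ 0.03  -0.019  1.25 ] a [ 0.006  0.008 -0.03 ]
```

View pics/side4z.png

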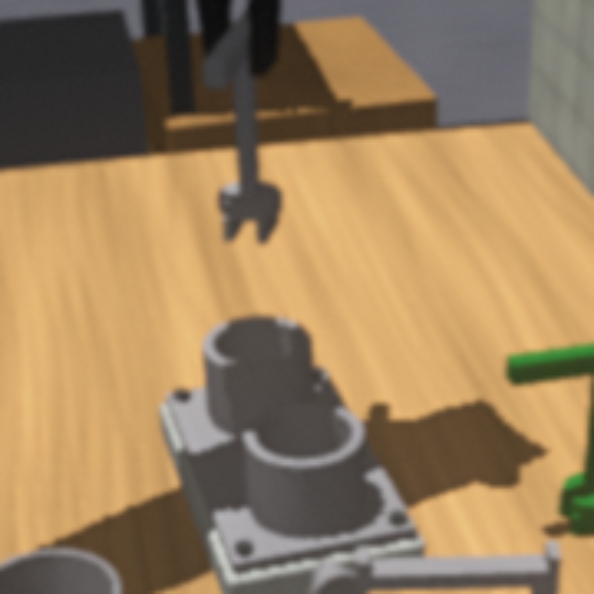

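View pics/top4z.png

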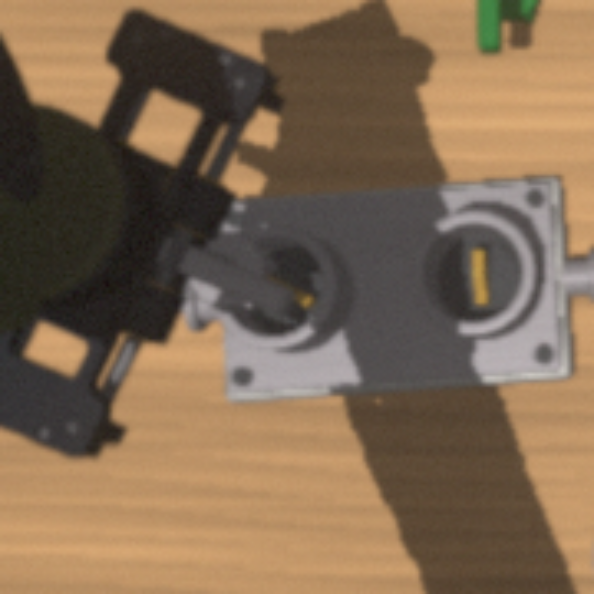

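The fork is above collar A, its tips at about (225,132) in the side picture, with the slot roughly along the tang. Cross-checking the fork's position against the TCP.

```bash
python3 -c "
from h import *
print(plane('side',[[225.0,132.5],[219.8,132.0],[230.2,132.7]],.180))
print(proj('side',[[.536,.222,.18],[.536,.222,.096]]))
print(plane('side',[[228.2,164.2]],.096),'collar a rim from side, guess px')
t=cv2.imread('pics/top4.png')
"
```

```text
[[0.53143747 0.21168801 0.18      ]
 [0.52098471 0.21673659 0.18      ]
 [0.54208762 0.20811218 0.18      ]]
[[226.34105717 130.24055933]
 [228.17211158 164.0735389 ]]
[[0.53596702 0.22141766 0.096     ]] collar a rim from side, guess px
```

Request:
{"fn": "servo_tool", "kwargs": {
  "deltas": [
    {"dx": 0.03, "dy": -0.02, "dz": 0.4, "ax": 0, "ay": 0, "az": 0, "hand": 5},
    {"dx": 0.03, "dy": -0.02, "dz": 0.8, "ax": 0, "ay": 0, "az": 0, "hand": 5},
    {"dx": 0.03, "dy": -0.02, "dz": 1.2, "ax": 0, "ay": 0, "az": 0, "hand": 5},
    {"dx": 0.03, "dy": -0.02, "dz": 1.5, "ax": 0, "ay": 0, "az": 0, "hand": 5},
    {"dx": 0.03, "dy": -0.02, "dz": 1.73, "ax": 0, "ay": 0, "az": 0, "hand": 5},
    {"dx": 0.03, "dy": -0.02, "dz": 1.73, "ax": 0, "ay": 0, "az": 0, "hand": 5},
    {"dx": 0.03, "dy": -0.02, "dz": 1.73, "ax": 0, "ay": 0, "az": 0, "hand": 5}
  ]
}}

```text
clock: 7.52
tool_pos: [0.536, 0.2253, 0.2128]
eef_rot: [0.834, 0.552, 0.001, 0.0]
contact_force: [-0.0, -0.3, -3.9]
opening: 0.15
```

```bash
python3 -c "
from h import *
go([.536,.223,.189],-23)
for n in('side','top'):
  p,d=eyes.snapshot(n);cv2.imwrite('pics/%s5.png'%n,p[:,:,::-1])
  y,x=(100,160) if n=='side' else (150,80)
  cv2.imwrite('pics/%s5z.png'%n,cv2.resize(p[y:y+130,x:x+130,::-1],None,fx=4.5,fy=4.5))"
```

```text
t 7.53 pos [0.536  0.2253 0.2128] yaw -23.03 tilt 0.08 q [-0.59  0.7   0.19  1.77 -0.19  0.69 -0.7 ] F [-0.  -0.3 -3.9] M [-0.04  0.07 -0.05] op 13.2
d [-0.035  0.014  0.397] a [ 0.01  -0.01  -0.005]
```

View pics/side5z.png

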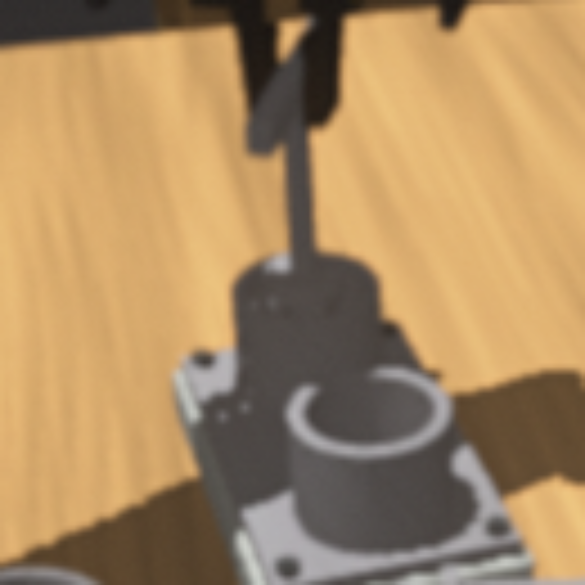

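View pics/top5z.png

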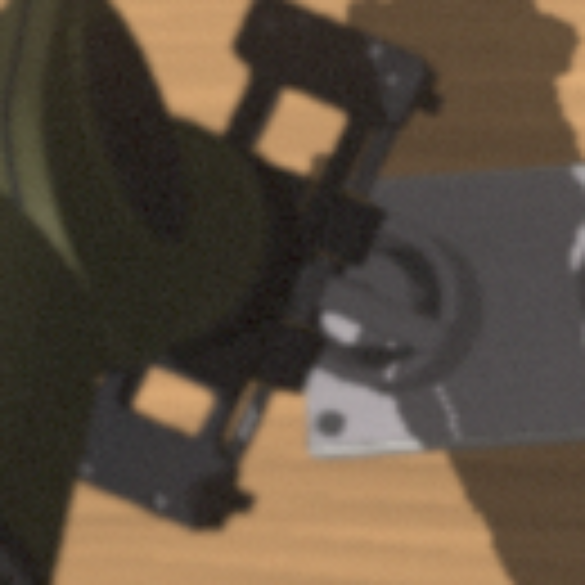

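The fork is inside the collar and the force is unchanged. Going down gently over the tang.

Request:
{"fn": "servo_tool", "kwargs": {
  "deltas": [
    {"dx": -0.02, "dy": 0, "dz": 0.1, "ax": 0, "ay": 0, "az": 0, "hand": 5},
    {"dx": -0.02, "dy": 0, "dz": 0.2, "ax": 0, "ay": 0, "az": 0, "hand": 5},
    {"dx": -0.02, "dy": 0, "dz": 0.25, "ax": 0, "ay": 0, "az": 0, "hand": 5},
    {"dx": -0.02, "dy": 0, "dz": 0.25, "ax": 0, "ay": 0, "az": 0, "hand": 5}
  ]
}}

```text
clock: 8.12
tool_pos: [0.5347, 0.2241, 0.1967]
eef_rot: [0.834, 0.552, -0.0, -0.0]
contact_force: [0.4, 0.6, -3.5]
opening: 0.151
```

```bash
python3 -c "
from h import *
go([.536,.223,.189],-23)"
```

```text
t 8.12 pos [0.5347 0.2241 0.1967] yaw -23.01 tilt 0.05 q [-0.58  0.72  0.18  1.78 -0.2   0.65 -0.69] F [ 0.4  0.6 -3.5] M [-0.14  0.09 -0.04] op 13.3
d [-0.008  0.027  0.129] a [-0.006  0.005 -0.001]
```

Request:
{"fn": "servo_tool", "kwargs": {
  "deltas": [
    {"dx": 0, "dy": 0.02, "dz": 0.07, "ax": 0, "ay": 0, "az": 0, "hand": 5},
    {"dx": 0, "dy": 0.02, "dz": 0.12, "ax": 0, "ay": 0, "az": 0, "hand": 5},
    {"dx": 0, "dy": 0.02, "dz": 0.12, "ax": 0, "ay": 0, "az": 0, "hand": 5},
    {"dx": 0, "dy": 0.02, "dz": 0.12, "ax": 0, "ay": 0, "az": 0, "hand": 5}
  ]
}}

```text
clock: 8.62
tool_pos: [0.5361, 0.2237, 0.19]
eef_rot: [0.834, 0.552, 0.0, -0.0]
contact_force: [-0.5, -0.6, -4.3]
opening: 0.151
```

```bash
python3 -c "
from h import *
go([.536,.223,.189],-23)"
```

```text
t 8.62 pos [0.5361 0.2237 0.19  ] yaw -23.01 tilt 0.01 q [-0.58  0.74  0.18  1.78 -0.2   0.64 -0.69] F [-0.5 -0.6 -4.3] M [-0.11  0.14  0.04] op 13.3
d [-0.011  0.003  0.016] a [ 0.001 -0.001 -0.001]
```

Seated, with the key's origin about 13 mm below the tang top and no contact load. Now turning clockwise.

Request:
{"fn": "servo_tool", "kwargs": {
  "deltas": [
    {"dx": 0, "dy": 0, "dz": 0.02, "ax": 0, "ay": 0, "az": 0.6, "hand": 5},
    {"dx": 0, "dy": 0, "dz": 0.02, "ax": 0, "ay": 0, "az": 1.2, "hand": 5},
    {"dx": 0, "dy": 0, "dz": 0.02, "ax": 0, "ay": 0, "az": 1.8, "hand": 5},
    {"dx": 0, "dy": 0, "dz": 0.02, "ax": 0, "ay": 0, "az": 2.4, "hand": 5},
    {"dx": 0, "dy": 0, "dz": 0.02, "ax": 0, "ay": 0, "az": 3.0, "hand": 5},
    {"dx": 0, "dy": 0, "dz": 0.02, "ax": 0, "ay": 0, "az": 3.6, "hand": 5},
    {"dx": 0, "dy": 0, "dz": 0.02, "ax": 0, "ay": 0, "az": 4.2, "hand": 5},
    {"dx": 0, "dy": 0, "dz": 0.02, "ax": 0, "ay": 0, "az": 4.8, "hand": 5},
    {"dx": 0, "dy": 0, "dz": 0.02, "ax": 0, "ay": 0, "az": 5, "hand": 5},
    {"dx": 0, "dy": 0, "dz": 0.02, "ax": 0, "ay": 0, "az": 5, "hand": 5}
  ]
}}

```text
clock: 9.88
tool_pos: [0.5359, 0.224, 0.1888]
eef_rot: [0.948, 0.318, 0.0, -0.0]
contact_force: [0.0, 0.3, -2.4]
opening: 0.154
```

```bash
python3 -c "
from h import *
go([.536,.223,.189],-100)"
```

```text
t 9.88 pos [0.5359 0.224  0.1888] yaw -52.95 tilt 0.02 q [-0.66  0.75  0.32  1.79 -0.37  0.66 -1.05] F [ 0.   0.3 -2.4] M [0.11 0.32 0.14] op 13.6
d [-0.009  0.014 -0.003] a [-4.000e-03 -0.000e+00  7.842e+00]
```

Request:
{"fn": "servo_tool", "kwargs": {
  "deltas": [
    {"dx": 0, "dy": 0, "dz": 0, "ax": 0, "ay": 0, "az": 0.7, "hand": 5},
    {"dx": 0, "dy": 0, "dz": 0, "ax": 0, "ay": 0, "az": 1.4, "hand": 5},
    {"dx": 0, "dy": 0, "dz": 0, "ax": 0, "ay": 0, "az": 2.1, "hand": 5},
    {"dx": 0, "dy": 0, "dz": 0, "ax": 0, "ay": 0, "az": 2.8, "hand": 5},
    {"dx": 0, "dy": 0, "dz": 0, "ax": 0, "ay": 0, "az": 3.5, "hand": 5},
    {"dx": 0, "dy": 0, "dz": 0, "ax": 0, "ay": 0, "az": 4.2, "hand": 5},
    {"dx": 0, "dy": 0, "dz": 0, "ax": 0, "ay": 0, "az": 4.9, "hand": 5},
    {"dx": 0, "dy": 0, "dz": 0, "ax": 0, "ay": 0, "az": 5.6, "hand": 5},
    {"dx": 0, "dy": 0, "dz": 0, "ax": 0, "ay": 0, "az": 6, "hand": 5},
    {"dx": 0, "dy": 0, "dz": 0, "ax": 0, "ay": 0, "az": 6, "hand": 5}
  ]
}}

```text
clock: 11.12
tool_pos: [0.536, 0.2243, 0.1888]
eef_rot: [1.0, 0.009, -0.0, -0.0]
contact_force: [-0.9, 1.1, -1.7]
opening: 0.152
```

```bash
python3 -c "
from h import *
go([.536,.223,.189],-100)"
```

```text
t 11.12 pos [0.536  0.2243 0.1888] yaw -88.94 tilt 0.05 q [-0.76  0.79  0.5   1.79 -0.56  0.7  -1.49] F [-0.9  1.1 -1.7] M [0.6  0.36 0.08] op 13.4
d [ 0.     0.022 -0.003] a [-9.000e-03  1.000e-03  1.843e+00]
```

Request:
{"fn": "servo_tool", "kwargs": {
  "deltas": [
    {"dx": 0, "dy": 0.02, "dz": 0, "ax": 0, "ay": 0, "az": 0.6, "hand": 5},
    {"dx": 0, "dy": 0.02, "dz": 0, "ax": 0, "ay": 0, "az": 1.2, "hand": 5},
    {"dx": 0, "dy": 0.02, "dz": 0, "ax": 0, "ay": 0, "az": 1.4, "hand": 5},
    {"dx": 0, "dy": 0.02, "dz": 0, "ax": 0, "ay": 0, "az": 1.4, "hand": 5}
  ]
}}

```text
clock: 11.62
tool_pos: [0.5361, 0.2233, 0.1888]
eef_rot: [0.998, -0.064, 0.0, -0.001]
contact_force: [-0.6, 3.2, -2.9]
opening: 0.153
```

```bash
python3 -c "
from h import *
go([.536,.223,.189],-105)"
```

```text
t 11.62 pos [0.5361 0.2233 0.1888] yaw -97.31 tilt 0.07 q [-0.78  0.8   0.54  1.8  -0.6   0.72 -1.6 ] F [-0.6  3.2 -2.9] M [1.21 0.32 0.17] op 13.5
d [-0.001  0.005 -0.003] a [-1.200e-02  1.000e-03  1.281e+00]
```

Request:
{"fn": "servo_tool", "kwargs": {
  "deltas": [
    {"dx": 0, "dy": 0, "dz": 0, "ax": 0, "ay": 0, "az": 0.4, "hand": 5},
    {"dx": 0, "dy": 0, "dz": 0, "ax": 0, "ay": 0, "az": 0.7, "hand": 5},
    {"dx": 0, "dy": 0, "dz": 0, "ax": 0, "ay": 0, "az": 0.7, "hand": 5}
  ]
}}

```text
clock: 12.0
tool_pos: [0.5361, 0.223, 0.1888]
eef_rot: [0.995, -0.101, 0.0, -0.0]
contact_force: [0.1, 4.3, -1.4]
opening: 0.146
```

```bash
python3 -c "
from h import *
go([.536,.223,.189],-105)"
```

```text
t 12.0 pos [0.5361 0.223  0.1888] yaw -101.58 tilt 0.04 q [-0.79  0.8   0.57  1.8  -0.62  0.72 -1.65] F [ 0.1  4.3 -1.4] M [1.53 0.24 0.23] op 12.9
d [-0.002  0.    -0.004] a [-0.006 -0.001  0.569]
```

Request:
{"fn": "servo_tool", "kwargs": {
  "deltas": [
    {"dx": 0, "dy": 0, "dz": 0, "ax": 0, "ay": 0, "az": 0.3, "hand": 5},
    {"dx": 0, "dy": 0, "dz": 0, "ax": 0, "ay": 0, "az": 0.6, "hand": 5},
    {"dx": 0, "dy": 0, "dz": 0, "ax": 0, "ay": 0, "az": 0.6, "hand": 5}
  ]
}}

```text
clock: 12.38
tool_pos: [0.5362, 0.2226, 0.1888]
eef_rot: [0.991, -0.132, 0.0, 0.0]
contact_force: [-0.4, 5.3, -0.0]
opening: 0.155
```

```bash
python3 -c "
from h import *
go([.536,.223,.189],-105)
for n in('side','top'):
  p,d=eyes.snapshot(n);cv2.imwrite('pics/%s6.png'%n,p[:,:,::-1])
  y,x=(100,160) if n=='side' else (150,80)
  cv2.imwrite('pics/%s6z.png'%n,cv2.resize(p[y:y+130,x:x+130,::-1],None,fx=4.5,fy=4.5))"
```

```text
t 12.38 pos [0.5362 0.2226 0.1888] yaw -105.17 tilt 0.02 q [-0.79  0.81  0.58  1.8  -0.64  0.73 -1.7 ] F [-0.4  5.3 -0. ] M [1.5  0.17 0.86] op 13.6
d [-0.005 -0.005 -0.003] a [ 0.    -0.004 -0.028]
```

View pics/top6z.png

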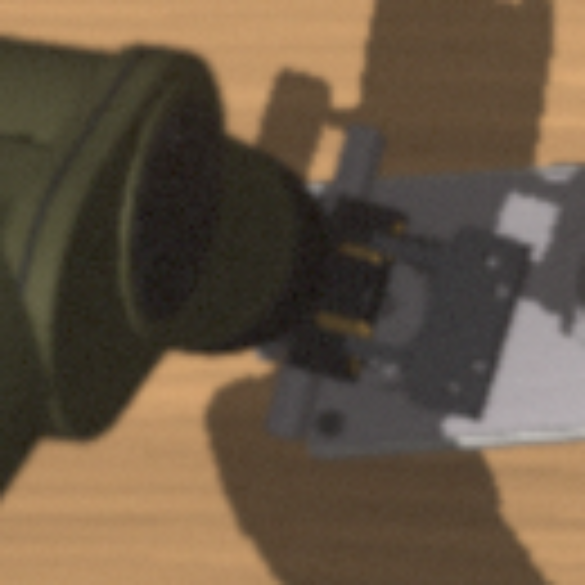

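View pics/side6z.png

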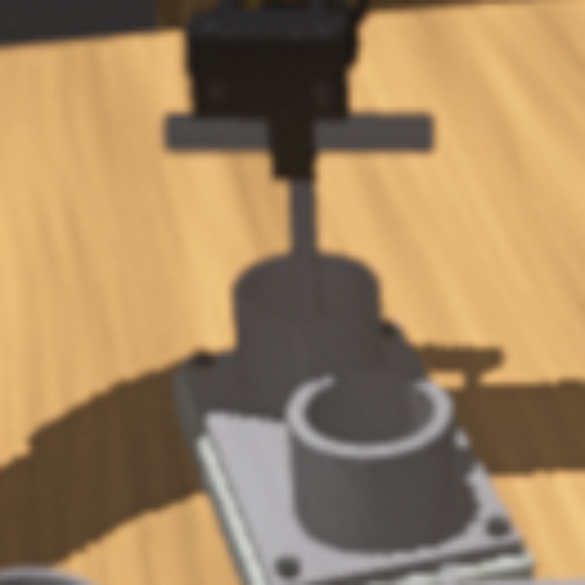

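The Z moment jumped from 0.23 to 0.86 N m at about -105° jaw yaw, which is the stop. The key stands upright with its bar at about (300,135) in the side zoom. One more small nudge to confirm, then back off.

Request:
{"fn": "servo_tool", "kwargs": {
  "deltas": [
    {"dx": 0, "dy": 0, "dz": 0, "ax": 0, "ay": 0, "az": 0.3, "hand": 5},
    {"dx": 0, "dy": 0, "dz": 0, "ax": 0, "ay": 0, "az": 0.3, "hand": 5},
    {"dx": 0, "dy": 0, "dz": 0, "ax": 0, "ay": 0, "az": 0.3, "hand": 5}
  ]
}}

```text
clock: 12.85
tool_pos: [0.5362, 0.2222, 0.1888]
eef_rot: [0.989, -0.148, 0.0, 0.0]
contact_force: [-1.1, 4.6, 0.4]
opening: 0.154
```

```bash
python3 -c "
from h import *
go([.536,.223,.189],-95)"
```

```text
t 12.85 pos [0.5362 0.2222 0.1888] yaw -107.01 tilt 0.02 q [-0.8   0.81  0.59  1.8  -0.65  0.73 -1.72] F [-1.1  4.6  0.4] M [1.2  0.11 0.85] op 13.5
d [-0.007 -0.011 -0.003] a [ 2.000e-03 -4.000e-03 -2.001e+00]
```

The moment is holding at 0.85 N m, so the stop is firm. Backing off about 12° inside the play, then straight up.

Request:
{"fn": "servo_tool", "kwargs": {
  "deltas": [
    {"dx": 0, "dy": 0, "dz": 0, "ax": 0, "ay": 0, "az": -0.7, "hand": 5},
    {"dx": 0, "dy": 0, "dz": 0, "ax": 0, "ay": 0, "az": -1.4, "hand": 5},
    {"dx": 0, "dy": 0, "dz": 0, "ax": 0, "ay": 0, "az": -2, "hand": 5},
    {"dx": 0, "dy": 0, "dz": 0, "ax": 0, "ay": 0, "az": -2, "hand": 5}
  ]
}}

```text
clock: 13.35
tool_pos: [0.5361, 0.2217, 0.1886]
eef_rot: [0.999, -0.046, 0.0, 0.0]
contact_force: [0.6, 2.6, -1.7]
opening: 0.152
```

```bash
python3 -c "
from h import *
go([.536,.223,.325],-95)"
```

```text
t 13.35 pos [0.5361 0.2217 0.1886] yaw -95.22 tilt 0.01 q [-0.77  0.8   0.53  1.8  -0.59  0.71 -1.57] F [ 0.6  2.6 -1.7] M [1.02 0.08 0.05] op 13.4
d [-0.004 -0.022 -2.273] a [ 0.002 -0.    -0.036]
```

Request:
{"fn": "servo_tool", "kwargs": {
  "deltas": [
    {"dx": 0, "dy": 0, "dz": -0.1, "ax": 0, "ay": 0, "az": 0, "hand": 5},
    {"dx": 0, "dy": 0, "dz": -0.25, "ax": 0, "ay": 0, "az": 0, "hand": 5},
    {"dx": 0, "dy": 0, "dz": -0.4, "ax": 0, "ay": 0, "az": 0, "hand": 5},
    {"dx": 0, "dy": 0, "dz": -0.4, "ax": 0, "ay": 0, "az": 0, "hand": 5}
  ]
}}

```text
clock: 13.85
tool_pos: [0.5367, 0.2213, 0.2138]
eef_rot: [0.999, -0.044, 0.001, 0.0]
contact_force: [-0.3, 0.3, -3.7]
opening: 0.152
```

```bash
python3 -c "
from h import *
go([.536,.223,.325],-95)"
```

```text
t 13.85 pos [0.5367 0.2213 0.2138] yaw -95.1 tilt 0.13 q [-0.79  0.76  0.56  1.78 -0.56  0.76 -1.59] F [-0.3  0.3 -3.7] M [ 0.02  0.14 -0.01] op 13.4
d [-0.011 -0.026 -1.853] a [ 0.006 -0.02  -0.016]
```

Free of the tang, force back to the key's weight. Lifting to the travel height.

Request:
{"fn": "servo_tool", "kwargs": {
  "deltas": [
    {"dx": 0, "dy": 0, "dz": -0.4, "ax": 0, "ay": 0, "az": 0, "hand": 5},
    {"dx": 0, "dy": 0, "dz": -0.8, "ax": 0, "ay": 0, "az": 0, "hand": 5},
    {"dx": 0, "dy": 0, "dz": -1.2, "ax": 0, "ay": 0, "az": 0, "hand": 5},
    {"dx": 0, "dy": 0, "dz": -1.6, "ax": 0, "ay": 0, "az": 0, "hand": 5},
    {"dx": 0, "dy": 0, "dz": -1.85, "ax": 0, "ay": 0, "az": 0, "hand": 5},
    {"dx": 0, "dy": 0, "dz": -1.85, "ax": 0, "ay": 0, "az": 0, "hand": 5}
  ]
}}

```text
clock: 14.6
tool_pos: [0.5365, 0.2221, 0.3244]
eef_rot: [0.999, -0.044, 0.001, -0.0]
contact_force: [0.2, 0.3, -2.7]
opening: 0.154
```

```bash
python3 -c "
from h import *
go([.578,-.153,.325],-12)
for n in('side','top'):
  p,d=eyes.snapshot(n);cv2.imwrite('pics/%s7.png'%n,p[:,:,::-1])
  y,x=(40,150) if n=='side' else (150,80)
  cv2.imwrite('pics/%s7z.png'%n,cv2.resize(p[y:y+160,x:x+160,::-1],None,fx=3.7,fy=3.7))"
```

```text
t 14.6 pos [0.5365 0.2221 0.3244] yaw -95.04 tilt 0.1 q [-0.84  0.64  0.67  1.65 -0.45  1.01 -1.68] F [ 0.2  0.3 -2.7] M [-0.02  0.18  0.02] op 13.6
d [ 1.238  6.167 -0.011] a [ 7.0000e-03 -1.7000e-02 -1.3839e+01]
```

View pics/top7z.png

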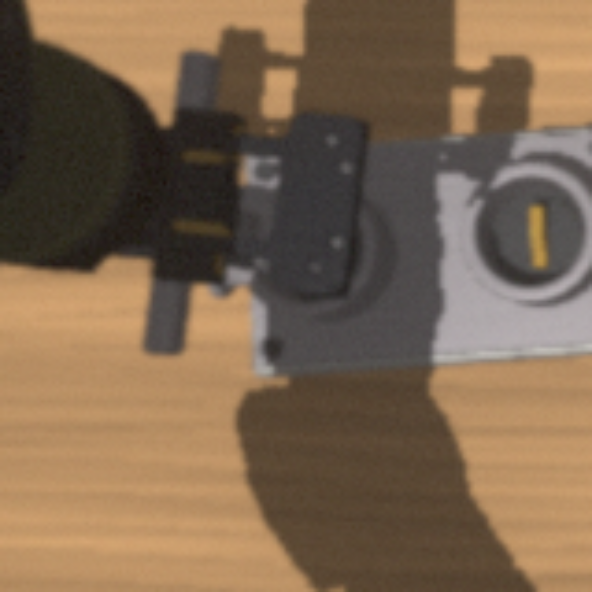

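View pics/side7z.png

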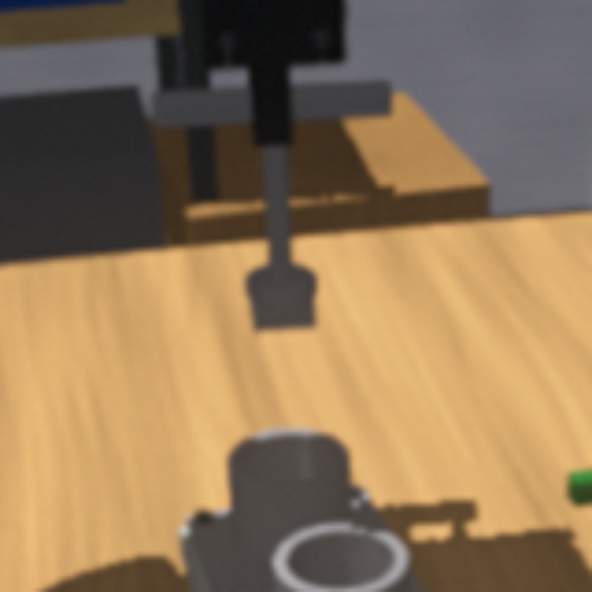

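The tang in the right-hand collar is still square. Checking the tilt of the held key against a projected upright one.

```bash
python3 -c "
from h import *
c=np.array([.5365,.2221,.3174]);a=np.radians(-6);u=np.array([np.cos(a),np.sin(a),0])
q=proj('side',[c-.065*u,c+.065*u,c-[0,0,.129],c-[0,0,.05]]);print((q-[150,40])*3.7)"
```

```text
[[150.8325937  109.82540865]
 [390.9862007   99.47387832]
 [282.59248787 320.60476543]
 [275.97218235 191.48018321]]
```

It agrees with an upright key to within about 5 zoomed px. Carrying it back over the bracket.

Request:
{"fn": "servo_tool", "kwargs": {
  "deltas": [
    {"dx": 0.1, "dy": 0.5, "dz": 0, "ax": 0, "ay": 0, "az": -1, "hand": 5},
    {"dx": 0.3, "dy": 1.2, "dz": 0, "ax": 0, "ay": 0, "az": -2.5, "hand": 5},
    {"dx": 0.4, "dy": 2.0, "dz": 0, "ax": 0, "ay": 0, "az": -4, "hand": 5},
    {"dx": 0.6, "dy": 2.8, "dz": 0, "ax": 0, "ay": 0, "az": -5.5, "hand": 5},
    {"dx": 0.7, "dy": 3.6, "dz": 0, "ax": 0, "ay": 0, "az": -7, "hand": 5},
    {"dx": 0.9, "dy": 4.4, "dz": 0, "ax": 0, "ay": 0, "az": -8.5, "hand": 5},
    {"dx": 1.0, "dy": 5.1, "dz": 0, "ax": 0, "ay": 0, "az": -10, "hand": 5},
    {"dx": 1.1, "dy": 5.7, "dz": 0, "ax": 0, "ay": 0, "az": -11.5, "hand": 5},
    {"dx": 1.2, "dy": 6.0, "dz": 0, "ax": 0, "ay": 0, "az": -13, "hand": 5},
    {"dx": 1.24, "dy": 6.15, "dz": 0, "ax": 0, "ay": 0, "az": -13.8, "hand": 5}
  ]
}}

```text
clock: 15.95
tool_pos: [0.5771, -0.1536, 0.3223]
eef_rot: [0.778, 0.628, -0.001, -0.001]
contact_force: [0.3, 0.2, -3.5]
opening: 0.149
```

Request:
{"fn": "servo_tool", "kwargs": {
  "deltas": [
    {"dx": 0, "dy": 0, "dz": 0, "ax": 0, "ay": 0, "az": 0, "hand": 5},
    {"dx": 0, "dy": 0, "dz": 0, "ax": 0, "ay": 0, "az": 0, "hand": 5}
  ]
}}

```text
clock: 16.2
tool_pos: [0.5776, -0.1508, 0.3229]
eef_rot: [0.779, 0.628, -0.0, -0.001]
contact_force: [0.3, -0.0, -3.9]
opening: 0.152
```

```bash
python3 -c "
from h import *
go([.5795,-.152,.167],-12)
for n in('side','top'):
  p,d=eyes.snapshot(n);cv2.imwrite('pics/%s8.png'%n,p[:,:,::-1])"
```

```text
t 16.2 pos [ 0.5776 -0.1508  0.3229] yaw -12.26 tilt 0.11 q [ 0.07  0.59  0.19  1.59 -0.13  0.98  0.09] F [ 0.3 -0.  -3.9] M [-0.1   0.08  0.01] op 13.4
d [-0.014  0.04   2.598] a [-0.016 -0.006 -0.043]
```

View pics/top8.png

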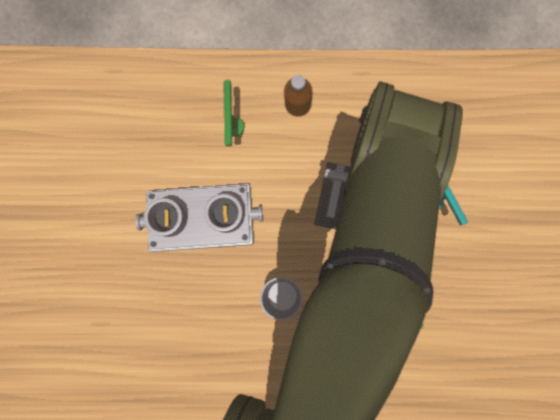

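View pics/side8.png

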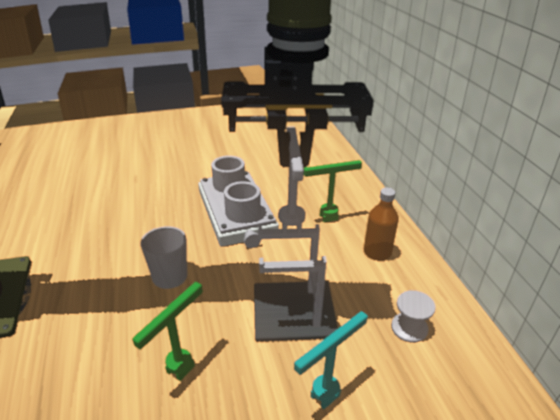

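Both tangs, at (167,217) and (225,213), now stand square across the housing, and the key is over the bracket. Lowering it while I measure the tang angle.

Request:
{"fn": "servo_tool", "kwargs": {
  "deltas": [
    {"dx": -0.01, "dy": 0.04, "dz": 0.4, "ax": 0, "ay": 0, "az": 0, "hand": 5},
    {"dx": -0.01, "dy": 0.04, "dz": 0.8, "ax": 0, "ay": 0, "az": 0, "hand": 5},
    {"dx": -0.01, "dy": 0.04, "dz": 1.2, "ax": 0, "ay": 0, "az": 0, "hand": 5},
    {"dx": -0.01, "dy": 0.04, "dz": 1.6, "ax": 0, "ay": 0, "az": 0, "hand": 5},
    {"dx": -0.01, "dy": 0.04, "dz": 2.0, "ax": 0, "ay": 0, "az": 0, "hand": 5},
    {"dx": -0.01, "dy": 0.04, "dz": 2.3, "ax": 0, "ay": 0, "az": 0, "hand": 5},
    {"dx": -0.01, "dy": 0.04, "dz": 2.4, "ax": 0, "ay": 0, "az": 0, "hand": 5},
    {"dx": -0.01, "dy": 0.04, "dz": 2.4, "ax": 0, "ay": 0, "az": 0, "hand": 5}
  ]
}}

```text
clock: 17.3
tool_pos: [0.5804, -0.1523, 0.1797]
eef_rot: [0.778, 0.628, 0.0, -0.0]
contact_force: [0.0, 0.0, -3.3]
opening: 0.152
```

```bash
python3 -c "
from h import *
go([.5795,-.152,.167],-12)
t=cv2.imread('pics/top8.png');hsv=cv2.cvtColor(t,cv2.COLOR_BGR2HSV)
for x0,x1 in((150,190),(205,245)):
    c=hsv[195:235,x0:x1];m=(c[...,1]>130)&(c[...,2]>70);vv,uu=np.nonzero(m);uv=np.c_[uu+x0,vv+195]
    p=plane('top',uv,.067);mu=p[:,:2].mean(0);w,V=np.linalg.eigh(np.cov((p[:,:2]).T));print(len(uv),mu,np.degrees(np.arctan2(V[1,1],V[0,1]))%180)
p,d=eyes.snapshot('side');cv2.imwrite('pics/s9.png',cv2.resize(p[130:350,190:400,::-1],None,fx=2.7,fy=2.7))"
```

```text
t 17.3 pos [ 0.5804 -0.1523  0.1797] yaw -12.19 tilt 0.01 q [ 0.1   0.77  0.15  1.73 -0.17  0.65  0.12] F [ 0.   0.  -3.3] M [-0.11  0.06 -0.06] op 13.4
d [ 0.003 -0.015  0.212] a [-0.001 -0.001 -0.031]
62 [0.53549544 0.22304481] 3.413332376880419
51 [0.54511484 0.10396007] 4.324415338336792
```

View pics/s9.png

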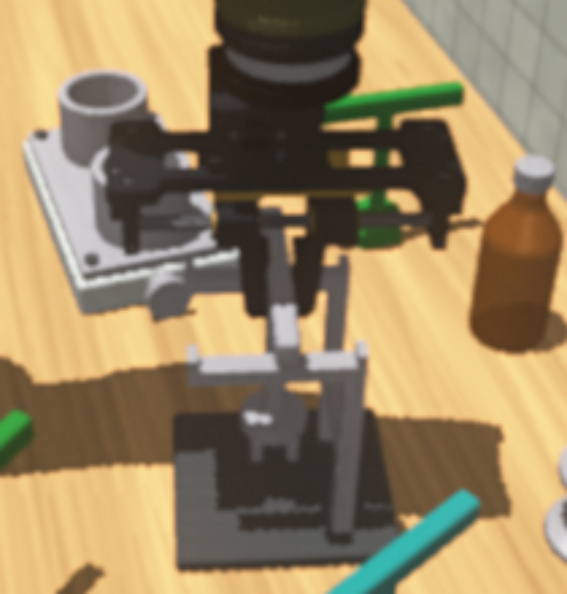

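Tang A reads 3.4° against about 4.1° for the housing axis, so it is locked. The key sits between the arms with the bar at about (285,330), just above them. Lowering onto the arms.

Request:
{"fn": "servo_tool", "kwargs": {
  "deltas": [
    {"dx": 0, "dy": 0, "dz": 0.08, "ax": 0, "ay": 0, "az": 0, "hand": 5},
    {"dx": 0, "dy": 0, "dz": 0.15, "ax": 0, "ay": 0, "az": 0, "hand": 5},
    {"dx": 0, "dy": 0, "dz": 0.2, "ax": 0, "ay": 0, "az": 0, "hand": 5},
    {"dx": 0, "dy": 0, "dz": 0.22, "ax": 0, "ay": 0, "az": 0, "hand": 5},
    {"dx": 0, "dy": 0, "dz": 0.22, "ax": 0, "ay": 0, "az": 0, "hand": 5}
  ]
}}

```text
clock: 17.98
tool_pos: [0.5801, -0.1527, 0.1664]
eef_rot: [0.778, 0.628, -0.0, -0.0]
contact_force: [-0.8, -0.7, -3.5]
opening: 0.151
```

```bash
python3 -c "
from h import *
go([.5795,-.152,.165],-12)"
```

```text
t 17.98 pos [ 0.5801 -0.1527  0.1664] yaw -12.22 tilt 0.01 q [ 0.1   0.79  0.14  1.74 -0.17  0.63  0.13] F [-0.8 -0.7 -3.5] M [-0.03  0.05  0.03] op 13.3
d [ 0.01  -0.013  0.023] a [-0.002 -0.001 -0.036]
```

Still carrying the full weight; 1.5 mm more.

Request:
{"fn": "servo_tool", "kwargs": {
  "deltas": [
    {"dx": 0, "dy": 0, "dz": 0.02, "ax": 0, "ay": 0, "az": 0, "hand": 5},
    {"dx": 0, "dy": 0, "dz": 0.03, "ax": 0, "ay": 0, "az": 0, "hand": 5},
    {"dx": 0, "dy": 0, "dz": 0.03, "ax": 0, "ay": 0, "az": 0, "hand": 5}
  ]
}}

```text
clock: 18.35
tool_pos: [0.5803, -0.1528, 0.166]
eef_rot: [0.778, 0.628, 0.0, 0.0]
contact_force: [-1.9, 0.4, 5.3]
opening: 0.155
```

```bash
python3 -c "
from h import *
go([.5795,-.152,.165],-12)"
```

```text
t 18.35 pos [ 0.5803 -0.1528  0.166 ] yaw -12.22 tilt 0.05 q [ 0.1   0.79  0.14  1.74 -0.17  0.62  0.13] F [-1.9  0.4  5.3] M [0.11 0.55 0.  ] op 13.6
d [ 0.01  -0.016  0.016] a [ 0.008 -0.002 -0.036]
```

Contact: the force changed from -3.5 to +5.3 N. The bar rests on the arms, so I'll release it.

Request:
{"fn": "servo_tool", "kwargs": {
  "deltas": [
    {"dx": 0, "dy": 0, "dz": 0, "ax": 0, "ay": 0, "az": 0, "hand": 18},
    {"dx": 0, "dy": 0, "dz": 0, "ax": 0, "ay": 0, "az": 0, "hand": 26},
    {"dx": 0, "dy": 0, "dz": 0, "ax": 0, "ay": 0, "az": 0, "hand": 40},
    {"dx": 0, "dy": 0, "dz": 0, "ax": 0, "ay": 0, "az": 0, "hand": 54},
    {"dx": 0, "dy": 0, "dz": 0, "ax": 0, "ay": 0, "az": 0, "hand": 54},
    {"dx": 0, "dy": 0, "dz": 0, "ax": 0, "ay": 0, "az": 0, "hand": 54}
  ]
}}

```text
clock: 19.1
tool_pos: [0.5802, -0.1527, 0.1647]
eef_rot: [0.778, 0.628, 0.0, -0.0]
contact_force: [-0.3, 0.3, 0.1]
opening: 0.611
```

Request:
{"fn": "servo_tool", "kwargs": {
  "deltas": [
    {"dx": 0, "dy": 0, "dz": -0.3, "ax": 0, "ay": 0, "az": 0, "hand": 54},
    {"dx": 0, "dy": 0, "dz": -0.8, "ax": 0, "ay": 0, "az": 0, "hand": 54},
    {"dx": 0, "dy": 0, "dz": -1.4, "ax": 0, "ay": 0, "az": 0, "hand": 54},
    {"dx": 0, "dy": 0, "dz": -2, "ax": 0, "ay": 0, "az": 0, "hand": 54},
    {"dx": 1, "dy": 0, "dz": -2.3, "ax": 0, "ay": 0, "az": 0, "hand": 54},
    {"dx": 2, "dy": 0, "dz": -2.3, "ax": 0, "ay": 0, "az": 0, "hand": 54},
    {"dx": 3, "dy": 0, "dz": -2.3, "ax": 0, "ay": 0, "az": 0, "hand": 54},
    {"dx": 4, "dy": 0, "dz": -2.3, "ax": 0, "ay": 0, "az": 0, "hand": 54},
    {"dx": 5, "dy": 0, "dz": -2.3, "ax": 0, "ay": 0, "az": 0, "hand": 54},
    {"dx": 5, "dy": 0, "dz": -2.3, "ax": 0, "ay": 0, "az": 0, "hand": 54}
  ]
}}

```text
clock: 20.35
tool_pos: [0.6431, 0.1486, 0.3018]
eef_rot: [0.775, 0.632, 0.001, -0.002]
contact_force: [0.2, -0.0, -0.4]
opening: 0.612
```

```bash
python3 - <<'E'
from h import *
go([.5795,-.152,.3],-12)
for n in('side','top'):
  p,d=eyes.snapshot(n);cv2.imwrite('pics/%s10.png'%n,p[:,:,::-1])
t=p[:,:,::-1];C=cloud("top",d);z=C[...,2]
m=np.zeros(z.shape,np.uint8);m[165:215,312:398]=(z[165:215,312:398]>.1595)
n,l,st,_=cv2.connectedComponentsWithStats(m,connectivity=8);i=1+np.argmax(st[1:,4]);
vv,uu=np.nonzero(l==i);p=plane("top",np.c_[uu,vv],.168)[:,:2];mu=p.mean(0);w,V=np.linalg.eigh(np.cov(p.T))
print(st[i],mu,np.degrees(np.arctan2(*V[::-1,1]))%180,np.median(z[l==i]),np.ptp((p-mu)@V,axis=0))
E
```

```text
t 20.35 pos [0.6431 0.1486 0.3018] yaw -11.61 tilt 0.29 q [-0.4   0.71  0.21  1.42 -0.17  1.04 -0.36] F [ 0.2 -0.  -0.4] M [-0.14  0.07  0.02] op 53.9
d [-5.122 -0.031  0.006] a [-0.017 -0.044  0.066]
[321 182  70  22 553] [ 0.57854424 -0.15068959] 78.49962453064333 0.16655561747467396 [0.01852659 0.130463  ]
```

View pics/side10.png

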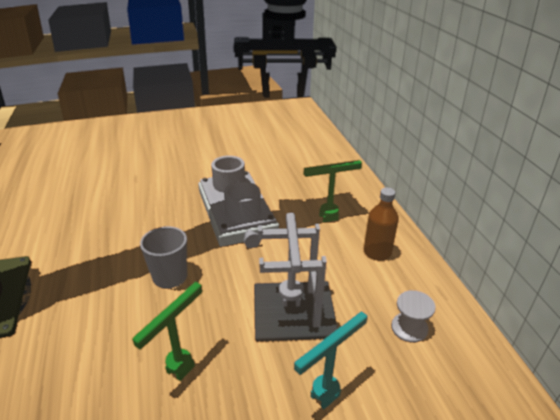

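View pics/top10.png

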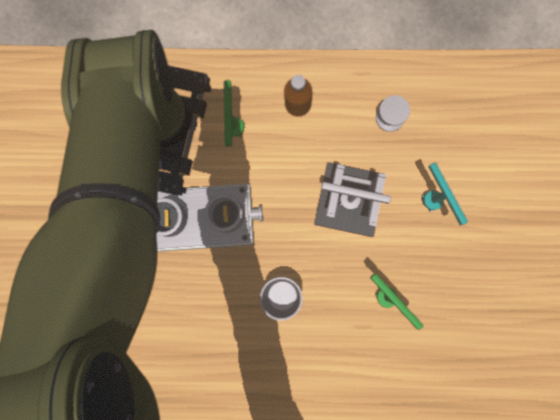

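The key hangs across both arms, with the bar at (322,186) to (388,200), just as at the start. Both tangs are square and the bystanders haven't moved. A short settle, then I hand in.

Request:
{"fn": "servo_tool", "kwargs": {
  "deltas": [
    {"dx": 0, "dy": 0, "dz": 0, "ax": 0, "ay": 0, "az": 0, "hand": 54},
    {"dx": 0, "dy": 0, "dz": 0, "ax": 0, "ay": 0, "az": 0, "hand": 54},
    {"dx": 0, "dy": 0, "dz": 0, "ax": 0, "ay": 0, "az": 0, "hand": 54},
    {"dx": 0, "dy": 0, "dz": 0, "ax": 0, "ay": 0, "az": 0, "hand": 54}
  ]
}}

```text
clock: 20.95
tool_pos: [0.6436, 0.1401, 0.3028]
eef_rot: [0.778, 0.628, 0.0, -0.0]
contact_force: [0.5, 0.1, -0.7]
opening: 0.614
```

```bash
python3 -c "
from plant import r
print(r.finish_job())"
```

```text
the job is handed in; nothing more can be done
None
```

The loose screw is turned to its stop and the key is hanging back on the bracket. I handed the job in at about 21 s of the 56 s allowed; no verdict was reported.

I took the key off the bracket, seated its fork about 13–14 mm down over the loose tang and turned it clockwise. The turning moment rose from about 0.2 to 0.86 N m and stayed there, which I took as the stop. I then backed off inside the play, lifted the key out, lowered it until the bar touched the arms, and released it.

Last checks:
- **Loose screw:** its tang measured 3.4°, against about 4.1° for the housing's x axis, so it is square within measuring error.
- **Locked screw:** its tang still stands square (4.3°).
- **Key:** the bar centre is at about (0.579, -0.151), within 1 mm of where it started and about 5 mm from the bracket's middle. It is square across the arms within about 1°.
- **Surroundings:** the bottle, beaker and ferrule look upright and unmoved in the pictures. The gripper is clear and reads no contact force.

The pictures and force readings agreed throughout, and no check failed. I judged the key's final tilt only by eye from the side picture.

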